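# Open the drying-tree dock: press the ratchet release and push its jaw back

## Robot

A 7-joint arm with a two-finger parallel gripper is mounted at the origin on the work surface. World frame = base frame: x ahead of the robot, y to its left, z up, the work surface at z = 0. Lengths are in m, angles in degrees, forces in N, time in s.
With the tool pointing down it reaches from about 0.425 to 0.925 m from the base axis. Payload 6.8 kg.
Tool frame: the origin (TCP) lies between the finger pads; the fingertips stand r.tip_reach ahead of it and the grasp point (between the pads) is the TCP (r.tip_reach is the distance from the TCP to the fingertips, in m); z points along the fingers, y is the direction in which the jaws open and shut (so a half turn about z gives the same grasp; the last joint's range is limited). The gripper opens to 85 mm and grips with 20 to 120 N. Pads are 22 mm wide; open, the fingers measure 114 mm over their backs; the gripper's body (76 mm by 85 mm) begins 54 mm behind the grasp point. The pads swing forward as they close: fully open they stand 13 mm farther back than shut.
Start: joints at [-82.684, 27.33, 1.283, 89.118, -0.659, 63.558, -4.761], TCP at [0.158, 0.656, 0.224] pointing down, gripper open.
Joint ranges: [-169.35, 169.35], [-19.33, 120.38], [-80.79, 83.38], [13.8, 139.57], [-78.32, 258.32], [9.67, 109.79], [-169.56, 169.56]. Speed limits (degrees/s): [136.94, 136.94, 180, 180, 180, 180, 180].

## Interface

Orientations are given as [roll, pitch, yaw] about the fixed x, y, z axes, in that order (R = Rz(yaw) Ry(pitch) Rx(roll)).
In Python, from cell import r gives the robot as it stands. The module is installed in compiled form; this text tells all that it offers.
- The arm moves only by the tool apply_moves, never from a script. Its arguments are lists of equal length, an entry for each row: "translation": the shift along the tool's x, y, z scaled (see below), a list of three; "yaw": the turn about the tool's z scaled (see below). A call has 1 to 10 rows; each row is the pose to reach, as a shift and turn from the pose commanded when the call began, along the tool's axes at that moment; what a row does not reach only later rows make up. The controller multiplies each number of a shift by 750 mm and each number of a turn by 120 degrees. A row lasts 1/8 s, in which the tool goes at most 62.5 mm and 10.7 degrees, less where a joint would pass 70% of its speed; a pose out of reach is approached as far as the arm can. A call with a number of a shift or a turn outside -1 to 1 is refused whole. A call with a gripper value outside its range is refused whole. "jaw" is the finger opening in mm, from 0 to 85.4, set as the call begins (left out, the last holds). The fingers move at their own pace and stop on an object; the grip force is fixed at half the most. Time passes only in rows, so rows that repeat a pose let the fingers close. It gives the time, the measured TCP pose, the force and the opening at its end, in the units of the state.
- r.get_obs(): the state, without advancing time (a new reading comes with each control period).
- r.read_camera(name): name is "side" or "top" or "wrist"; returns a dict with "color" (480x640x3 uint8, red, green, blue), "fx", "fy", "cx", "cy" (pixels), "R" (3x3) and "t" (3): a world point X has camera coordinates R X + t. Camera axes: x right, y down, z forward; pixel columns grow to the right and rows downward; lengths in m; the calibration is good to about 2 mm. A picture is of the moment at which its call begins. There is no depth.
- r.finish_job(): hands the job in, once; it reports no verdict.
The state is a dict: "time_s": time; "joint_pos": joint angles; "joint_vel": joint speeds; "effort": joint torques, N m; "position": TCP position; "ee_rot": TCP orientation; "contact_force": force on the tool from outside, world axes, zero at the start; "ft_torque": the same for the moment, N m; "gripper_width": finger opening in m.
Only numpy, scipy, OpenCV 4.12 (cv2) and the standard library are available. Lean on these libraries where they do the work, as an engineer would, in place of code of your own. Each camera call takes 0.05 s, during which the arm holds its last target.

## Task

The wooden dock on the counter has to be opened right up so the pasta drying tree can be stood in it later. With the fingertips press the grey ratchet release pad on top of the sliding jaw, keep it pressed while you push the jaw back along its bar until it is fully home against the end stop, then let the pad spring up and move clear. Leave the tree and the other kitchen things standing where they are.

Things in the scene. Friction and masses are not known exactly. Their poses are not given: they have to be found in the camera images.
- dock: Dock screwed to the counter: wooden board spanning x -70..80, y -135..135 mm, 12 mm thick. Origin on the counter surface; z up. A steel bar, top 42 mm high, runs along y at x = +50 mm, with dark saw teeth of 12 mm pitch on its -x side. Fixed wooden jaw (16 mm thick, 98 mm high) at the -y end, low end stop block (52 mm high) at the +y end of the bar. The bay lies between fixed and sliding jaw.
- jaw (a joint): Sliding jaw's place on the bar, m: 0 = closed in towards the fixed jaw, 0.12 = fully back (bay open), on the end stop; grows along the dock's +y. The ratchet blocks that way (after up to 12 mm of play) unless the release is held down; the other way it clicks along freely. Slides with about 2.5 N of friction and stays where it is left.
- release (a joint): How far the release pad is pressed down, in m: 0 = sprung up, 0.010 = bottomed. The ratchet is free when it is pressed more than 0.006. The spring takes about 2.4 N to start and 5.4 N at the bottom and lifts the pad again when let go. At the start the pawl may rest on a tooth, leaving the pad up to 7 mm low.
- release_top (a point): Centre of the top of the release pad, moving with pad and jaw: grey plastic, 52 x 52 mm, square to the dock, 75 mm above the counter when up, 65 mm bottomed. It lies between two upright walls of the jaw, 8 mm thick, tops 98 mm above the counter; their inner faces are 30 mm from it along the dock's +y (rear wall, 60 mm wide: push on it to drive the jaw back) and -y (jaw face). Open at both sides.
- end_stop (a point): Middle of the end stop's face that looks along the dock's -y towards the jaw, 32 mm above the counter, above the bar's line (x = +50 mm of the dock). The jaw's rear wall touches it when home; the release pad's centre is then 38 mm short of it along the dock's y.
- jaw_face (a point): Point on the sliding jaw's wooden face, on the side towards the bay and fixed jaw, 56 mm above the counter, on the dock's x = 0. The face is 145 mm wide along the dock's x and 98 mm high.
- tree: Lime green plastic pasta drying tree, round foot 124 mm in diameter, 370 mm high with rods 220 mm across; loose, stands at the left of the counter. Origin at the centre of its underside.
- ladle: Stainless strainer ladle, loose, lying on the near side of the dock; bowl 92 mm in diameter and 26 mm high, 130 mm along its own +y from the origin, handle running to 165 mm along -y. Origin on the counter surface under the handle.
- fork: Wooden pasta fork, loose, lying on the far side of the dock, 255 mm long along its y, head 50 mm wide at +y, 30 mm high over the teeth. Origin on the counter surface, spans y -140 to +115 mm.
- jug: Glass measuring jug, 100 mm in diameter, 125 mm high, handle along its +y; loose, on the far or right part of the counter. Origin at the centre of its underside.
- jar: Amber glass jar with a cork lid, 90 mm in diameter, 150 mm high; loose, on the far or right part of the counter. Origin at the centre of its underside.
- bowl: White ceramic bowl, 130 mm in diameter, 60 mm high; loose, on the far or right part of the counter. Origin at the centre of its underside.

How it is judged:
By the outcome, as a careful person would: the job done as asked, in the order asked, and still so for the second after the job is handed in, with the robot touching nothing.
It also fails if it takes over 29 s, if anything falls off the work surface, if the arm or the gripper's body presses on something with over 40 N, if the wrist force passes 120 N, or if a joint passes its speed limit or range.

## Working session

There is one attempt and no reset: what is moved stays moved. The work goes in short steps, Python scripts to look and compute and a tool call to move; the robot and the scene stay as the last step left them, time stands still between calls to the robot, and variables do not carry over. Pictures are saved under pics/ and viewed, and the job is handed in when it is done.

Besides the shell and the picture viewer there is one more tool, called as name([rows], argument=value, ...), one row to a line, values as JSON. apply_moves: Moves the arm, as the interface text tells. Its arguments: {"type":"object","properties":{"translation":{"type":"array"},"yaw":{"type":"array"},"jaw":{"type":"number"}},"required":["translation","yaw"]}

```bash
mkdir -p pics; python3 - <<'E'
from cell import r
import cv2,pickle
o=r.get_obs()
print(o['time_s'],o['position'],o['ee_rot'],o['contact_force'],o['gripper_width'],r.tip_reach)
d={}
for n in ['side','top']:
    c=r.read_camera(n);d[n]=c
    cv2.imwrite(f'pics/{n}0.png',c['color'][:,:,::-1])
    print(n,c['fx'],c['cx'],c['cy'],c['R'],c['t'])
pickle.dump(d,open('d0.pkl','wb'))
E
```

```text
0.0 [0.15759177 0.65571357 0.22330623] [-1.79893610e+02  9.56867397e-03  1.66490613e+02] [-0.2244488   0.19674803  0.15913467] 0.08549402741497998 0.019
side 530.3345178855802 319.32494735049124 237.12477256305502 [[ 0.86326721 -0.50470661 -0.00640008]
 [-0.37860849 -0.6390951  -0.66948716]
 [ 0.33380434  0.58036944 -0.74279605]] [-0.50692151  0.26401489  1.24884851]
top 436.4516126302772 314.54577070971607 235.30711263442748 [[-0.01943381 -0.99940486  0.02850008]
 [-0.9950123   0.01654314 -0.09837099]
 [ 0.09784096 -0.03026965 -0.99474162]] [0.00124429 0.54936166 1.13680644]
```

View pics/top0.png

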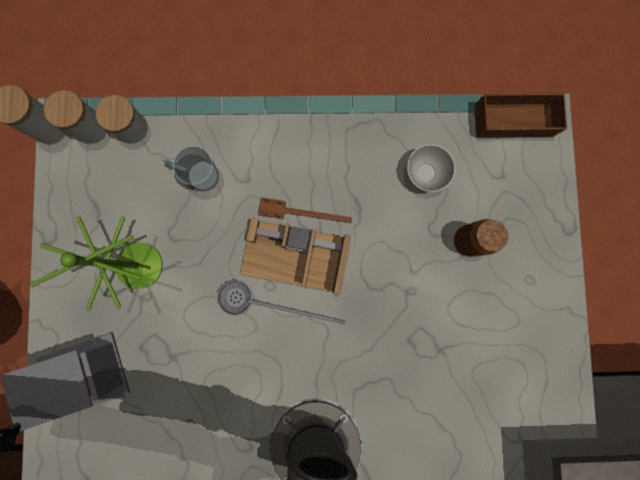

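View pics/side0.png

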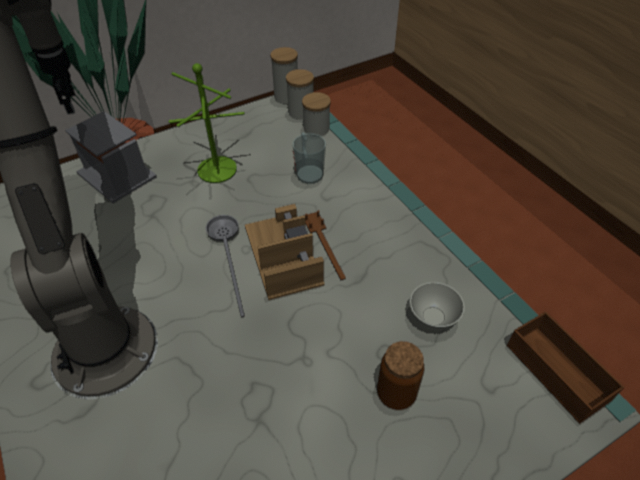

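The top picture shows the dock at columns 240–350 and rows 218–292. The grey pad is near (298,238), the end stop at the left near (252,230), the fixed jaw at the right, the ladle on the near side and the fork on the far side.

```bash
cat > h.py <<'E'
import numpy as np
def ray(c,u,v,z):
    R=np.array(c['R']);t=np.array(c['t'])
    d=R.T@np.array([(u-c['cx'])/c['fx'],(v-c['cy'])/c['fy'],1]);o=-R.T@t
    return o+d*(z-o[2])/d[2]
def proj(c,X):
    p=np.array(c['R'])@np.array(X)+np.array(c['t'])
    return c['fx']*p[0]/p[2]+c['cx'],c['fy']*p[1]/p[2]+c['cy']
E
python3 - <<'E'
import pickle,cv2
d=pickle.load(open('d0.pkl','rb'))
a=d['top']['color'][190:330,215:375,::-1]; cv2.imwrite('pics/topc.png',cv2.resize(a,None,fx=5,fy=4.28 if 0 else 4.2,interpolation=cv2.INTER_CUBIC)[:600])
a=d['side']['color'][190:310,195:355,::-1]; cv2.imwrite('pics/sidec.png',cv2.resize(a,None,fx=5,fy=5,interpolation=cv2.INTER_CUBIC))
E
```

```text
(no output)
```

View pics/topc.png

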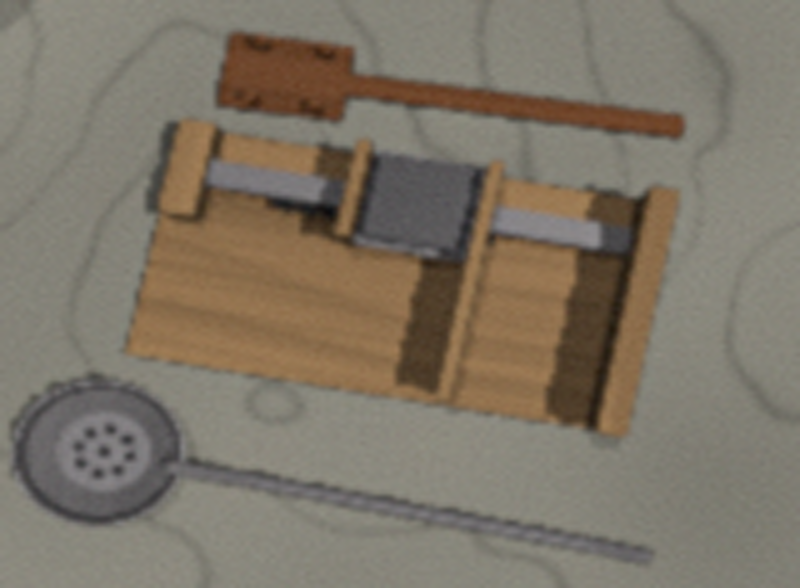

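View pics/sidec.png

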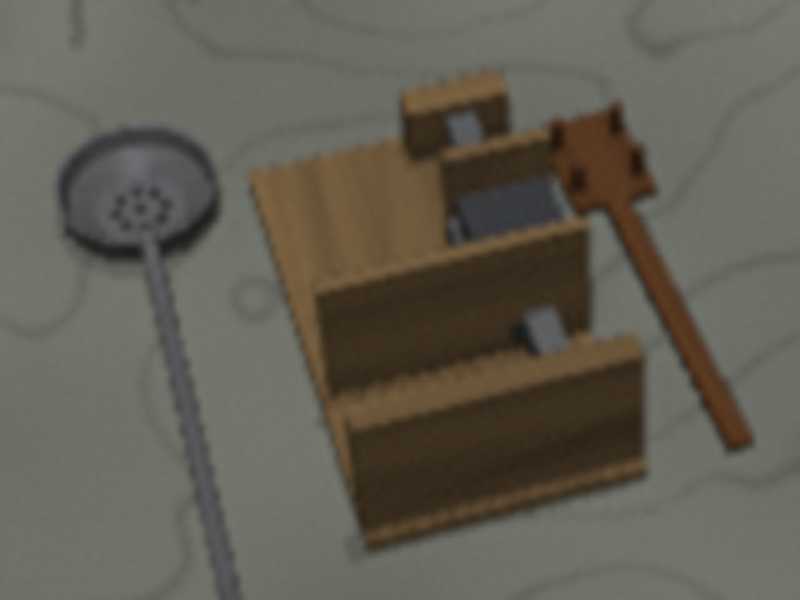

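```bash
python3 - <<'E'
import pickle,numpy as np
from h import *
d=pickle.load(open('d0.pkl','rb'));c=d['top'];s=d['side']
P=lambda x,y,z:ray(c,215+x/5-.4,190+y/4.2-.4,z)
S=lambda x,y,z:ray(s,195+x/5-.4,190+y/5-.4,z)
n=lambda a:np.round(a*1000,1)
L=[('fixed jaw',.098,[(650,187),(678,190),(625,436),(597,432)]),('stop',.052,[(180,118),(218,125),(196,218),(160,210)]),
('jawwall',.098,[(488,160),(504,163),(457,402),(439,400)]),('rear',.098,[(357,139),(373,142),(350,238),(333,236)]),
('pad',.073,[(372,152),(484,165),(465,248),(354,238)]),('board',.012,[(128,352),(610,430)])]
for N,z,p in L: 
    q=[P(*a,z) for a in p];print(N,[list(n(x[:2])) for x in q],n(np.mean(q,0)))
L=[('jawwall',.098,[(317,291),(588,230)]),('rear',.098,[(442,155),(553,128)]),('fixed',.098,[(350,428),(645,345)]),('stop face',.052,[(410,110),(508,90)]),('pad',.073,[(455,195),(550,180),(570,212),(466,238)])]
for N,z,p in L:
    q=[S(*a,z) for a in p];print('S',N,[list(n(x[:2])) for x in q],n(np.mean(q,0)))
E
```

```text
fixed jaw [[np.float64(544.0), np.float64(-82.0)], [np.float64(542.0), np.float64(-96.0)], [np.float64(396.8), np.float64(-65.7)], [np.float64(399.4), np.float64(-51.9)]] [470.6 -73.9  98. ]
stop [[np.float64(595.8), np.float64(158.1)], [np.float64(591.1), np.float64(138.3)], [np.float64(533.3), np.float64(150.1)], [np.float64(538.6), np.float64(168.7)]] [564.7 153.8  52. ]
jawwall [[np.float64(561.6), np.float64(-1.0)], [np.float64(559.7), np.float64(-9.0)], [np.float64(418.4), np.float64(17.1)], [np.float64(419.7), np.float64(25.9)]] [489.8   8.3  98. ]
rear [[np.float64(575.3), np.float64(64.4)], [np.float64(573.3), np.float64(56.4)], [np.float64(516.1), np.float64(68.7)], [np.float64(517.5), np.float64(77.1)]] [545.5  66.7  98. ]
pad [[np.float64(570.4), np.float64(57.7)], [np.float64(561.5), np.float64(0.5)], [np.float64(510.9), np.float64(11.1)], [np.float64(517.9), np.float64(67.6)]] [540.2  34.2  73. ]
board [[np.float64(452.0), np.float64(191.1)], [np.float64(397.7), np.float64(-65.1)]] [424.9  63.   12. ]
S jawwall [[np.float64(421.2), np.float64(19.1)], [np.float64(558.5), np.float64(-14.3)]] [489.9   2.4  98. ]
S rear [[np.float64(519.0), np.float64(70.8)], [np.float64(578.8), np.float64(58.3)]] [548.9  64.6  98. ]
S fixed [[np.float64(396.9), np.float64(-67.3)], [np.float64(544.7), np.float64(-94.8)]] [470.8 -81.   98. ]
S stop face [[np.float64(538.1), np.float64(151.1)], [np.float64(592.6), np.float64(137.1)]] [565.4 144.1  52. ]
S pad [[np.float64(521.2), np.float64(63.2)], [np.float64(569.9), np.float64(47.1)], [np.float64(567.6), np.float64(21.5)], [np.float64(511.8), np.float64(33.1)]] [542.6  41.2  73. ]
```

```bash
cat >> h.py <<'E'
def tool(dw,yaw):
    p=np.radians(yaw);x=np.array([np.cos(p),np.sin(p),0]);y=np.array([np.sin(p),-np.cos(p),0])
    return np.round(np.array([dw@x,dw@y,-dw[2]])/.75,4)
E
python3 - <<'E'
import pickle,numpy as np
from h import *
from cell import r
d=pickle.load(open('d0.pkl','rb'));c=d['top']
print('tree foot',ray(c,138,265,0.005),'jug',ray(c,200,165,.06))
o=r.get_obs();p=o['position']
for w in [(.25,.40,.224),(.34,.26,.224),(.43,.12,.224),(.5385,.0335,.18)]:
    print(w,tool(np.array(w)-p,o['ee_rot'][2]))
E
```

```text
tree foot [0.47968983 0.46347933 0.005     ] jug [0.73559495 0.2881185  0.06      ]
(0.25, 0.4, 0.224) [-0.1995 -0.3028 -0.0008]
(0.34, 0.26, 0.224) [-0.3598 -0.4563 -0.0008]
(0.43, 0.12, 0.224) [-0.52   -0.6098 -0.0008]
(0.5385, 0.0335, 0.18) [-0.6876 -0.6882  0.0579]
```

apply_moves([
  [-0.05,-0.075,0],
  [-0.1,-0.15,0],
  [-0.15,-0.225,0],
  [-0.2,-0.3,0],
  [-0.253,-0.353,0],
  [-0.307,-0.405,0],
  [-0.36,-0.456,0],
  [-0.413,-0.507,0],
  [-0.467,-0.56,0],
  [-0.52,-0.61,0],
], yaw=[0,0,0,0,0,-0.014,-0.014,-0.014,-0.014,-0.014], jaw=0)

```text
time_s: 1.35
position: [0.4305, 0.1186, 0.2243]
ee_rot: [180.0, 0.0, 168.2]
contact_force: [0.9, 0.8, 0.2]
gripper_width: 0.0001
```

```bash
python3 - <<'E'
from h import *
from cell import r
o=r.get_obs();p=o['position'];print(o['time_s'],p,o['ee_rot'],o['contact_force'],o['gripper_width'])
for w in [(.5385,.0335,.15),(.5385,.0335,.12)]:
    print(w,tool(np.array(w)-p,o['ee_rot'][2]))
E
```

```text
1.35 [0.43053804 0.11859209 0.22433119] [1.79978713e+02 1.89021928e-03 1.68164722e+02] [0.91932053 0.84125662 0.17835166] 7.771194711503153e-05
(0.5385, 0.0335, 0.15) [-0.1642 -0.0815  0.0991]
(0.5385, 0.0335, 0.12) [-0.1642 -0.0815  0.1391]
```

apply_moves([
  [-0.055,-0.027,0],
  [-0.11,-0.054,0],
  [-0.164,-0.0815,0.03],
  [-0.164,-0.0815,0.08],
  [-0.164,-0.0815,0.112],
  [-0.164,-0.0815,0.112],
], yaw=[0,0,0,0,0,0])

```text
time_s: 2.1
position: [0.5362, 0.035, 0.1385]
ee_rot: [-179.9, -0.2, 168.2]
contact_force: [-0.5, -0.3, 0.3]
gripper_width: -0.0002
```

```bash
python3 - <<'E'
from h import *
from cell import r
import cv2
o=r.get_obs();print(o['time_s'],o['position'],o['contact_force'])
c=r.read_camera('side');cv2.imwrite('pics/side1.png',cv2.resize(c['color'][170:310,195:355,::-1],None,fx=4.2,fy=4.2,interpolation=cv2.INTER_CUBIC))
c=r.read_camera('wrist');cv2.imwrite('pics/wrist1.png',c['color'][:,:,::-1])
for X in [(.5385,.0335,.075),(.5385,.0335,.121)]: print(proj(c,X))
E
```

```text
2.1 [0.53617709 0.03503011 0.13847437] [-0.53498233 -0.27965687  0.31424135]
(np.float64(321.7461656755549), np.float64(260.22168951512833))
(np.float64(320.0683117864989), np.float64(294.29603932901193))
```

View pics/side1.png

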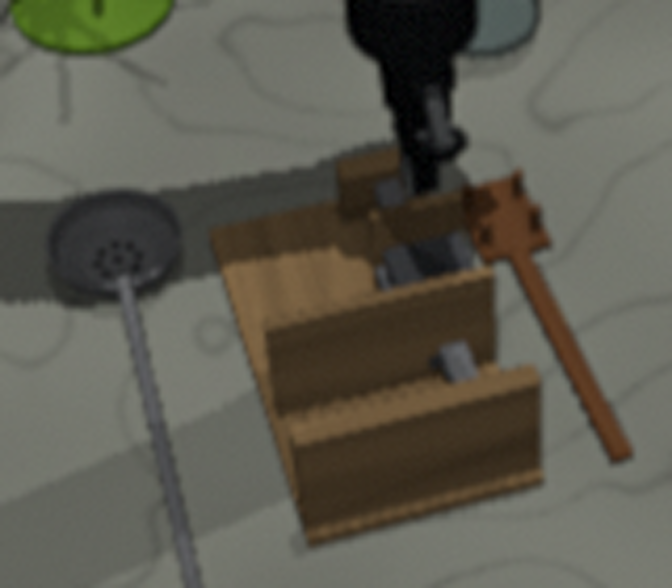

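View pics/wrist1.png

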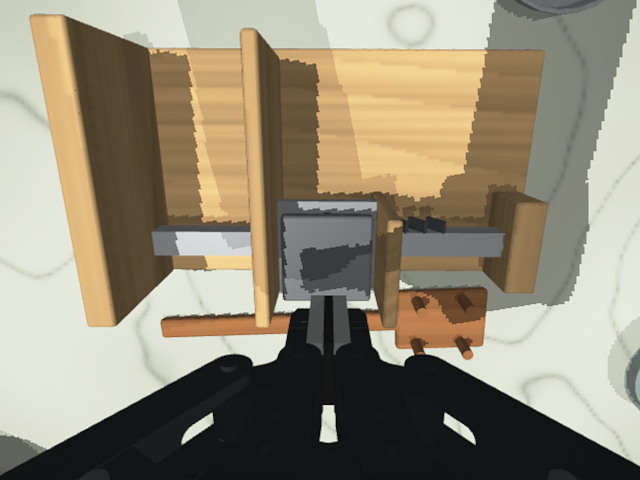

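The wrist picture shows the pad square at (282–373, 213–300), with the rear wall at columns 378–402, the stop at 487–545 and the closed fingertips at (328,300).

```bash
python3 - <<'E'
from h import *
from cell import r
c=r.read_camera('wrist')
for z in (.068,.072,.075):
    q=[ray(c,u,v,z) for u,v in [(282,214),(372,213),(373,299),(283,300)]]
    print(z,np.mean(q,0),np.linalg.norm(q[0]-q[1])*1e3,np.linalg.norm(q[1]-q[2])*1e3,np.degrees(np.arctan2(*(q[1]-q[0])[1::-1])))
print('stop face top',ray(c,504,203,.052),ray(c,508,292,.052))
print('rear inner top',ray(c,385,225,.098),ray(c,383,328,.098))
print('board',ray(c,543,51,.012),ray(c,150,49,.012))
o=r.get_obs();p=o['position'];print(o['time_s'],p)
E
```

```text
0.068 [0.54146791 0.03655651 0.068     ] 50.789712222622015 53.11491835757638 78.84609275202732
0.072 [0.54008915 0.03685334 0.072     ] 49.87288972392419 52.156122766192205 78.84609275202742
0.075 [0.53905508 0.03707595 0.075     ] 49.18527284990085 51.43702607265397 78.84609275202733
stop face top [0.53447233 0.14623091 0.052     ] [0.59339929 0.14411669 0.052     ]
rear inner top [0.52011815 0.0700004  0.098     ] [0.57593093 0.05963491 0.098     ]
board [0.45329483 0.19374833 0.012     ] [ 0.40144559 -0.04844505  0.012     ]
2.25 [0.53852587 0.03544012 0.14132604]
```

apply_moves([
  [-0.002,0,0.025],
  [-0.002,0,0.045],
  [-0.002,0,0.057],
  [-0.002,0,0.057],
], yaw=[0,0,0,0])

```text
time_s: 2.75
position: [0.539, 0.035, 0.0972]
ee_rot: [-180.0, -0.1, 168.2]
contact_force: [-0.4, 0.4, 0.1]
gripper_width: 0.0
```

apply_moves([
  [0,0,0.004],
  [0,0,0.008],
  [0,0,0.012],
  [0,0,0.012],
  [0,0,0.012],
], yaw=[0,0,0,0,0])

```text
time_s: 3.38
position: [0.5394, 0.035, 0.0886]
ee_rot: [180.0, 0.0, 168.2]
contact_force: [0.1, -0.7, -0.0]
gripper_width: 0.0
```

apply_moves([
  [0,0,0.003],
  [0,0,0.003],
  [0,0,0.003],
], yaw=[0,0,0])

```text
time_s: 3.75
position: [0.5393, 0.035, 0.0863]
ee_rot: [180.0, -0.0, 168.2]
contact_force: [0.1, 0.1, 0.0]
gripper_width: -0.0003
```

apply_moves([
  [0,0,0.002],
  [0,0,0.002],
  [0,0,0.002],
], yaw=[0,0,0])

```text
time_s: 4.12
position: [0.5393, 0.035, 0.0848]
ee_rot: [-180.0, -0.0, 168.2]
contact_force: [0.1, 0.9, 0.4]
gripper_width: 0.0003
```

```bash
python3 - <<'E'
from cell import r
import cv2
c=r.read_camera('wrist');cv2.imwrite('pics/wrist2.png',c['color'][:,:,::-1])
o=r.get_obs();print(r.tip_reach,o['position'],o['contact_force'])
E
```

```text
0.019 [0.53931904 0.03505555 0.08477926] [ 0.53048347 -0.67742689  0.3163009 ]
```

View pics/wrist2.png

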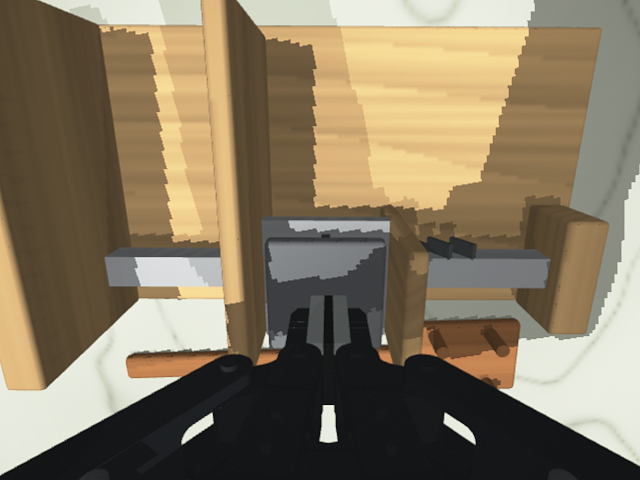

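The fingertips at (328,297) are over the pad, which spans (265–387, 238–350). There is no contact force yet, so I'll step on down.

apply_moves([
  [0,0,0.002],
  [0,0,0.003],
  [0,0,0.003],
], yaw=[0,0,0])

```text
time_s: 4.55
position: [0.5392, 0.035, 0.0824]
ee_rot: [-180.0, -0.0, 168.2]
contact_force: [0.5, 0.4, 0.8]
gripper_width: 0.0002
```

apply_moves([
  [0,0,0.001],
  [0,0,0.002],
  [0,0,0.002],
], yaw=[0,0,0])

```text
time_s: 4.92
position: [0.5393, 0.035, 0.081]
ee_rot: [-180.0, -0.0, 168.2]
contact_force: [-0.5, 0.5, -0.4]
gripper_width: -0.0002
```

```bash
python3 - <<'E'
from h import *
from cell import r
import cv2
c=r.read_camera('wrist');cv2.imwrite('pics/wrist3.png',cv2.resize(c['color'][200:380,200:440,::-1],None,fx=3.3,fy=3.3,interpolation=cv2.INTER_CUBIC))
o=r.get_obs();p=o['position'];print(p,o['contact_force'])
R=np.array(c['R']);print('cam',-R.T@np.array(c['t']))
for z in (.055,.06,.065,.07,.075,.08): 
    print(z,ray(c,328,297,z)-p)
s=r.read_camera('side');cv2.imwrite('pics/side3.png',cv2.resize(s['color'][180:290,225:355,::-1],None,fx=5,fy=5,interpolation=cv2.INTER_CUBIC))
E
```

```text
[0.53929835 0.03498982 0.08099632] [-0.27914498 -0.36247384 -1.12442419]
cam [0.46632076 0.05268598 0.22977183]
0.055 [ 0.0064587   0.00093828 -0.02599632]
0.06 [ 0.00418613  0.00141771 -0.02099632]
0.065 [ 0.00191355  0.00189713 -0.01599632]
0.07 [-0.00035902  0.00237655 -0.01099632]
0.075 [-0.00263159  0.00285597 -0.00599632]
0.08 [-0.00490416  0.00333539 -0.00099632]
```

View pics/wrist3.png

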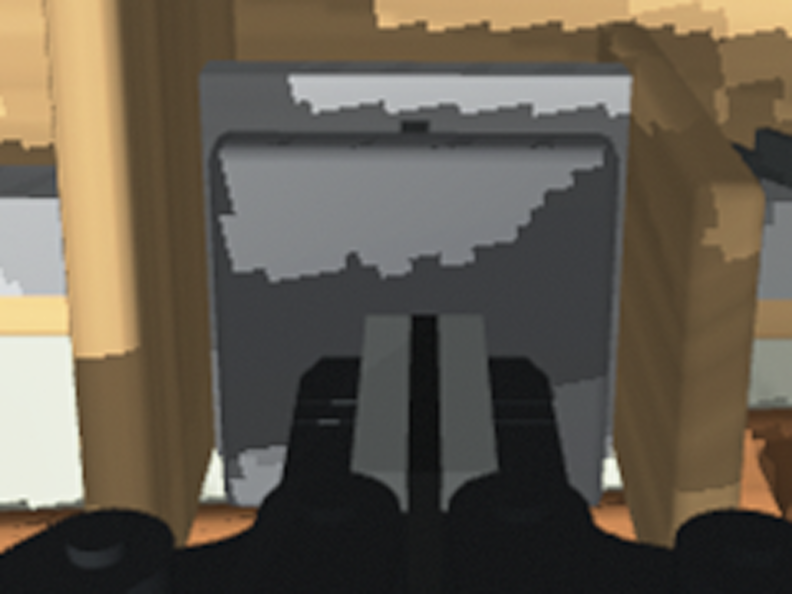

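View pics/side3.png

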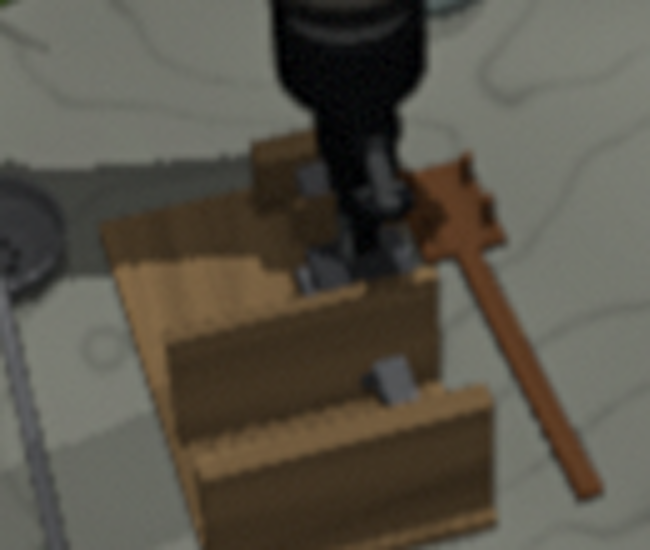

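No contact yet: the side and wrist pictures show the tips hanging over the pad, and the force is about 0. I'll go on down in small steps.

apply_moves([
  [0,0,0.002],
  [0,0,0.004],
  [0,0,0.004],
], yaw=[0,0,0])

```text
time_s: 5.4
position: [0.5392, 0.035, 0.0779]
ee_rot: [-180.0, -0.0, 168.2]
contact_force: [0.2, 0.3, 0.3]
gripper_width: -0.0002
```

apply_moves([
  [0,0,0.002],
  [0,0,0.003],
  [0,0,0.003],
], yaw=[0,0,0])

```text
time_s: 5.78
position: [0.5393, 0.035, 0.0757]
ee_rot: [-180.0, -0.0, 168.2]
contact_force: [-0.5, 0.1, -0.7]
gripper_width: 0.0002
```

```bash
python3 - <<'E'
from h import *
from cell import r
import cv2
c=r.read_camera('wrist');cv2.imwrite('pics/wrist4.png',c['color'][:,:,::-1])
o=r.get_obs();print(o['position'],o['contact_force'],o['effort'])
p=o['position']
for X in [(0,0,0),(0,0,-.019),(-.011,0,-.019),(-.011,0,-.006)]: print(X,proj(c,p+np.array(X)))
E
```

```text
[0.53929322 0.03504207 0.07574712] [ 0.63711214  0.049915   -0.52737219] [-3.96627811e-04 -4.74480629e+01  6.27764985e+00 -1.92348200e+01
  7.09985092e-03  2.64011942e-05  1.39810963e-03]
(0, 0, 0) (np.float64(322.5971625602497), np.float64(310.312524971442))
(0, 0, -0.019) (np.float64(323.16848818817243), np.float64(291.15923999523955))
(-0.011, 0, -0.019) (np.float64(318.02771828968866), np.float64(268.9262185153663))
(-0.011, 0, -0.006) (np.float64(317.25965942903593), np.float64(280.1695343766562))
```

View pics/wrist4.png

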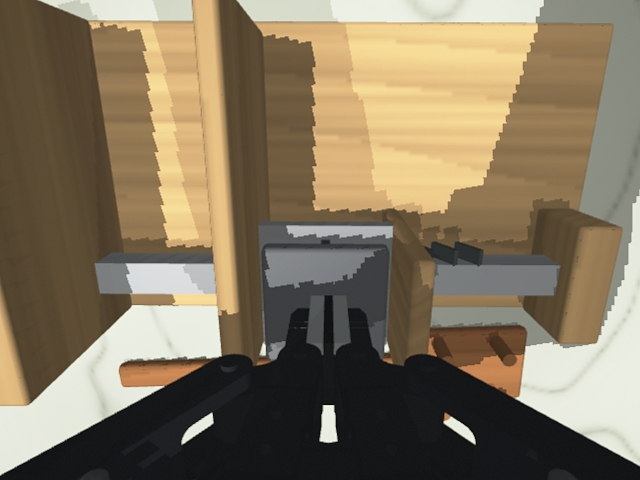

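apply_moves([
  [0,0,0.002],
  [0,0,0.004],
  [0,0,0.004],
], yaw=[0,0,0])

```text
time_s: 6.2
position: [0.5392, 0.035, 0.0726]
ee_rot: [-180.0, -0.0, 168.2]
contact_force: [-0.2, 0.3, 0.7]
gripper_width: 0.0002
```

apply_moves([
  [0,0,0.002],
  [0,0,0.003],
  [0,0,0.003],
], yaw=[0,0,0])

```text
time_s: 6.58
position: [0.5393, 0.035, 0.0705]
ee_rot: [-180.0, -0.0, 168.2]
contact_force: [0.2, 0.1, 0.4]
gripper_width: 0.0002
```

```bash
python3 - <<'E'
from h import *
from cell import r
import cv2
c=r.read_camera('wrist');cv2.imwrite('pics/wrist5.png',cv2.resize(c['color'][200:380,200:440,::-1],None,fx=3.3,fy=3.3,interpolation=cv2.INTER_CUBIC))
o=r.get_obs();p=o['position'];print(p,o['contact_force'])
s=r.read_camera('side');
a=cv2.convertScaleAbs(s['color'][180:270,255:345,::-1],alpha=2.2);cv2.imwrite('pics/side5.png',cv2.resize(a,None,fx=6.6,fy=6.6,interpolation=cv2.INTER_CUBIC))
for dz in (0,-.019): u,v=proj(s,p+[0,0,dz]);print((u-255)*6.6,(v-180)*6.6)
E
```

```text
[0.53932731 0.03500552 0.0705259 ] [ 0.01405432 -0.203725    0.08027461]
275.5540987322696 352.54863381005237
277.34608618694153 384.3498122016682
```

View pics/wrist5.png

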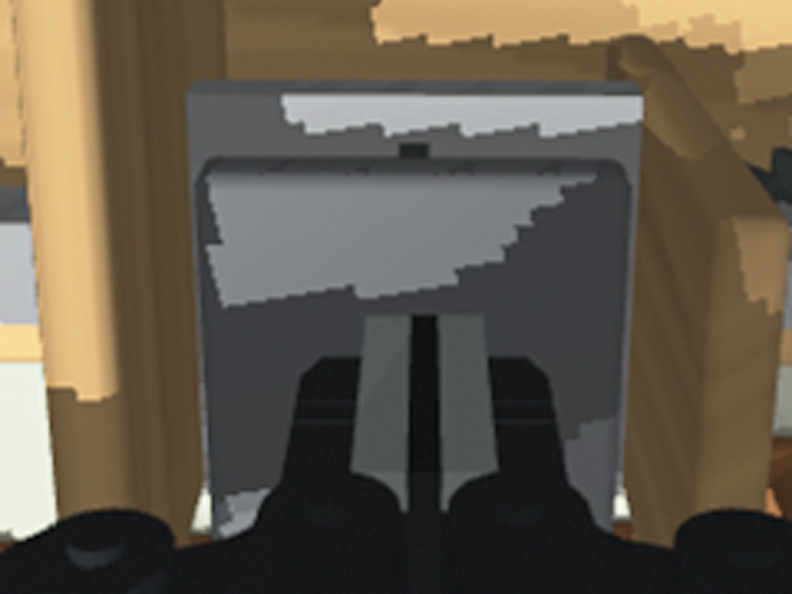

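View pics/side5.png

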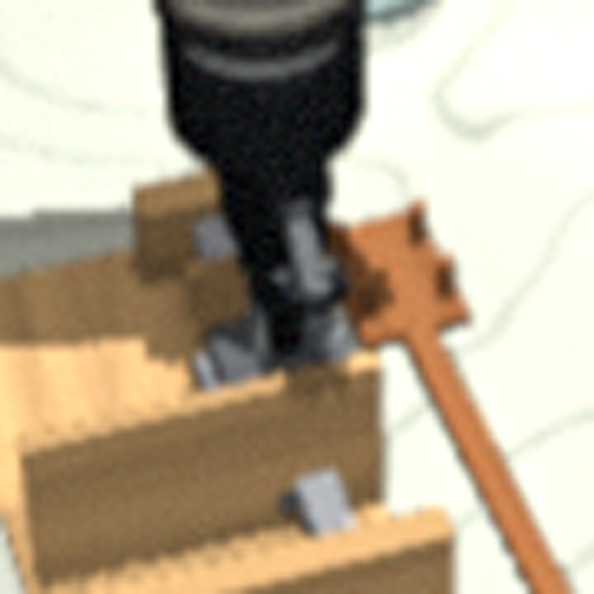

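```bash
python3 - <<'E'
from h import *
from cell import r
c=r.read_camera('wrist');o=r.get_obs();p=o['position']
print(o['time_s'],p,o['contact_force'])
R=np.array(c['R']);C=-R.T@np.array(c['t'])
p1=np.array([.53853,.03544,.14133]);C1=C+p1-p
def dr(u,v):return R.T@np.array([(u-c['cx'])/c['fx'],(v-c['cy'])/c['fy'],1])
def tri(a,b):
    d1,d2=dr(*a),dr(*b);A=np.stack([d1,-d2],1);s=np.linalg.lstsq(A,C-C1,rcond=None)[0]
    X1=C1+d1*s[0];X2=C+d2*s[1];return np.round((X1+X2)/2,4),np.round(np.linalg.norm(X1-X2),4)
f=lambda x,y:(200+x/3.3,200+y/3.3)
print('padL',tri((282,214),f(205,165)),'padR',tri((372,213),f(626,165)))
print('rimL',tri((278,202),f(188,93)),'rimR',tri((377,202),f(642,93)))
print('rearwall top near corner',tri((386,223),f(708,222)))
print(C-p, R)
E
```

```text
6.725 [0.53937116 0.03503623 0.07056776] [ 0.18780288 -0.27346522 -0.11679653]
padL (array([0.5122, 0.0154, 0.0611]), np.float64(0.0007)) padR (array([0.5224, 0.067 , 0.0619]), np.float64(0.0003))
rimL (array([0.5079, 0.0111, 0.0401]), np.float64(0.0018)) rimR (array([0.5245, 0.0741, 0.0259]), np.float64(0.0003))
rearwall top near corner (array([0.5248, 0.0728, 0.0797]), np.float64(0.0007))
[-0.07300764  0.01764563  0.14876781] [[ 2.04736963e-01  9.78816890e-01 -5.21295034e-04]
 [ 9.36196346e-01 -1.95666618e-01  2.91977697e-01]
 [ 2.85690701e-01 -6.02666616e-02 -9.56424985e-01]]
```

```bash
python3 - <<'E'
from h import *
from cell import r
import cv2
c=r.read_camera('wrist');o=r.get_obs()
cv2.imwrite('pics/wrist6.png',c['color'][:,:,::-1])
T={'rear inner near .098':(.516,.0687,.098),'rear outer near':(.5175,.077,.098),'jawwall bay':(.4197,.0175,.098),'jw near':(.4197,.0255,.098),'stop face near':(.534,.150,.052),'stop face far':(.592,.138,.052),'board':(.452,.191,.012),'fixed in near':(.399,-.052,.098),'padnear-':(.5095,.0137,.075),'padnear+':(.520,.0645,.075)}
for k,X in T.items(): print(k,np.round(proj(c,X)))
E
```

```text
rear inner near .098 [409. 265.]
rear outer near [435. 265.]
jawwall bay [160. -36.]
jw near [189. -44.]
stop face near [581. 230.]
stop face far [559. 351.]
board [615.  22.]
fixed in near [-125.  -64.]
padnear- [251. 256.]
padnear+ [388. 256.]
```

View pics/wrist6.png

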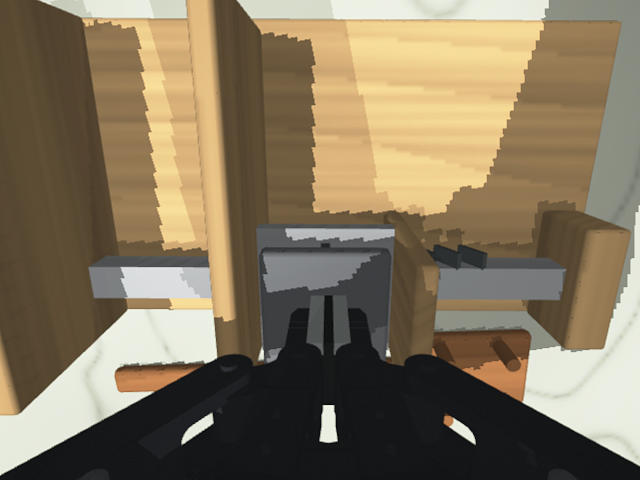

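The wall corners land where predicted (409,265). The pad is 131 px wide, which puts its top at about 70 mm. By their width the fingertips are close above it, so tip_reach seems to overstate the closed tips. I'll continue down, watching the force.

apply_moves([
  [0,0,0.002],
  [0,0,0.003],
  [0,0,0.003],
], yaw=[0,0,0])

```text
time_s: 7.15
position: [0.5392, 0.035, 0.0682]
ee_rot: [-180.0, -0.0, 168.2]
contact_force: [0.3, -0.1, 0.2]
gripper_width: 0.0001
```

apply_moves([
  [0,0,0.002],
  [0,0,0.003],
  [0,0,0.003],
], yaw=[0,0,0])

```text
time_s: 7.52
position: [0.5393, 0.035, 0.066]
ee_rot: [180.0, -0.0, 168.2]
contact_force: [-0.1, -0.4, 1.5]
gripper_width: -0.0002
```

apply_moves([
  [0,0,0.002],
  [0,0,0.003],
  [0,0,0.003],
], yaw=[0,0,0])

```text
time_s: 7.9
position: [0.5393, 0.035, 0.0638]
ee_rot: [180.0, -0.0, 168.2]
contact_force: [-1.6, 0.8, 3.0]
gripper_width: 0.0001
```

View picture.

```bash
python3 - <<'E'
from h import *
from cell import r
import cv2
c=r.read_camera('wrist');o=r.get_obs();print(o['position'],o['contact_force'],o['ft_torque'])
cv2.imwrite('pics/wrist7.png',cv2.resize(c['color'][200:400,180:450,::-1],None,fx=2.9,fy=2.9,interpolation=cv2.INTER_CUBIC))
E
```

```text
[0.53933087 0.03501816 0.06383302] [-0.88138005  0.2464317   2.64039235] [-0.05097293  0.25692432  0.00050853]
```

View pics/wrist7.png

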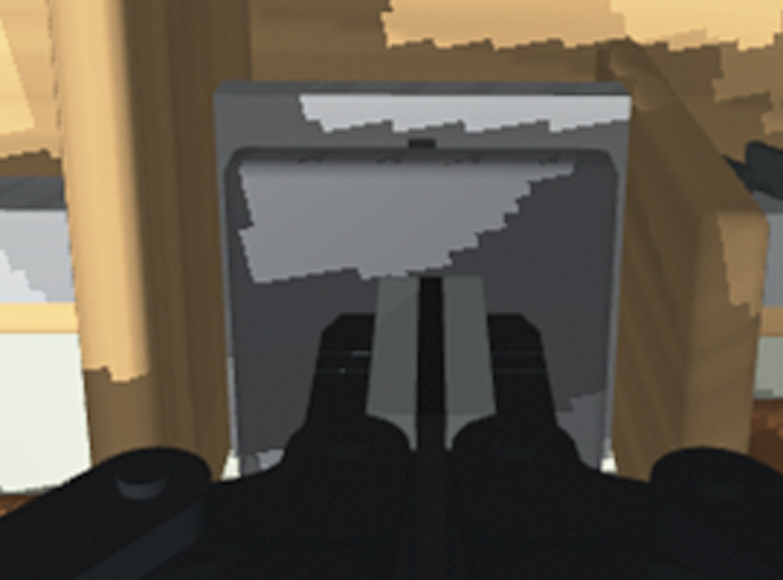

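The force is now rising softly, like a spring, and the pad edge has moved down about 1–2 mm against its rim. The tips are on the pad, so I'll press further.

apply_moves([
  [0,0,0.002],
  [0,0,0.003],
  [0,0,0.003],
], yaw=[0,0,0])

```text
time_s: 8.32
position: [0.5393, 0.035, 0.0615]
ee_rot: [180.0, -0.0, 168.2]
contact_force: [-1.4, 0.3, 4.8]
gripper_width: -0.0
```

apply_moves([
  [0,0,0.002],
  [0,0,0.003],
  [0,0,0.003],
], yaw=[0,0,0])

```text
time_s: 8.7
position: [0.5393, 0.035, 0.0593]
ee_rot: [180.0, -0.0, 168.2]
contact_force: [-1.4, 0.1, 4.0]
gripper_width: 0.0002
```

apply_moves([
  [0,0,0.002],
  [0,0,0.003],
  [0,0,0.003],
], yaw=[0,0,0])

```text
time_s: 9.07
position: [0.5395, 0.035, 0.0579]
ee_rot: [180.0, -0.0, 168.2]
contact_force: [-4.6, -1.0, 15.0]
gripper_width: 0.0
```

```bash
python3 - <<'E'
from h import *
from cell import r
import cv2
c=r.read_camera('wrist');o=r.get_obs();print(o['time_s'],o['position'],o['contact_force'],o['ft_torque'])
cv2.imwrite('pics/wrist8.png',cv2.resize(c['color'][200:400,180:450,::-1],None,fx=2.9,fy=2.9,interpolation=cv2.INTER_CUBIC))
E
```

```text
9.125 [0.53946085 0.03501783 0.05793343] [-4.93783154  0.15486905 15.89121693] [-0.07559298  1.09388044  0.01436887]
```

View pics/wrist8.png

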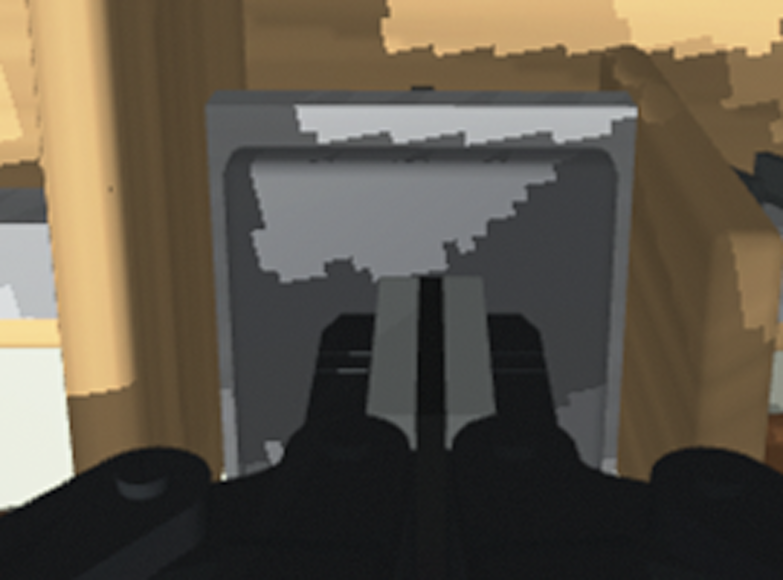

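The pad is now clearly sunk in its rim and bottomed at 15 N. I'll ease up about 1 mm and start pushing along +y.

apply_moves([
  [0,0,-0.0015],
  [0,0.01,-0.0015],
  [0,0.02,-0.0015],
  [0,0.03,-0.0015],
  [0,0.03,-0.0015],
], yaw=[0,0,0,0,0])

```text
time_s: 9.75
position: [0.5446, 0.0587, 0.0582]
ee_rot: [179.9, 0.0, 168.3]
contact_force: [-0.1, 1.8, 4.9]
gripper_width: -0.0004
```

```bash
python3 - <<'E'
from h import *
from cell import r
import cv2
c=r.read_camera('wrist');o=r.get_obs();print(o['time_s'],o['position'],o['contact_force'],o['ft_torque'])
cv2.imwrite('pics/wrist9.png',c['color'][:,:,::-1])
E
```

```text
9.8 [0.54450136 0.05867397 0.05826374] [-0.4816693   2.08019077  5.02623814] [ 0.48917351 -0.06367586 -0.03222639]
```

View pics/wrist9.png

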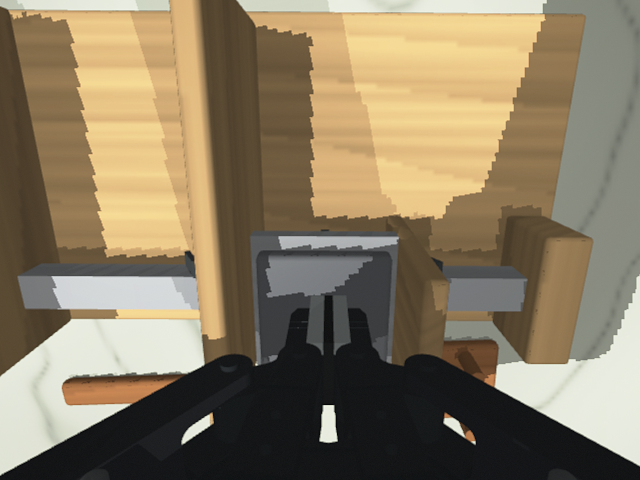

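The jaw came along about 24 mm with the pad still down and the pad centred under the tips. The gap to the stop is now columns 448–525. I'll continue.

apply_moves([
  [0,0.01,0],
  [0,0.02,0],
  [0,0.03,0],
  [0,0.04,0],
  [0,0.05,0],
  [0,0.06,0],
  [0,0.06,0],
], yaw=[0,0,0,0,0,0,0])

```text
time_s: 10.68
position: [0.5539, 0.1028, 0.0584]
ee_rot: [179.9, 0.1, 168.2]
contact_force: [1.5, 0.5, 4.5]
gripper_width: -0.0002
```

apply_moves([
  [0,0.008,0],
  [0,0.014,0],
  [0,0.014,0],
], yaw=[0,0,0])

```text
time_s: 11.05
position: [0.5552, 0.1118, 0.0581]
ee_rot: [180.0, -0.0, 168.2]
contact_force: [0.3, -2.0, 4.3]
gripper_width: -0.0001
```

```bash
python3 - <<'E'
from h import *
from cell import r
import cv2
c=r.read_camera('wrist');o=r.get_obs();print(o['time_s'],o['position'],o['contact_force'],o['ft_torque'])
cv2.imwrite('pics/wrist10.png',c['color'][:,:,::-1])
E
```

```text
11.1 [0.55519776 0.11177672 0.05811366] [ 1.6280675  -1.41046134  5.42449161] [-0.34154115 -0.27982389 -0.01026733]
```

View pics/wrist10.png

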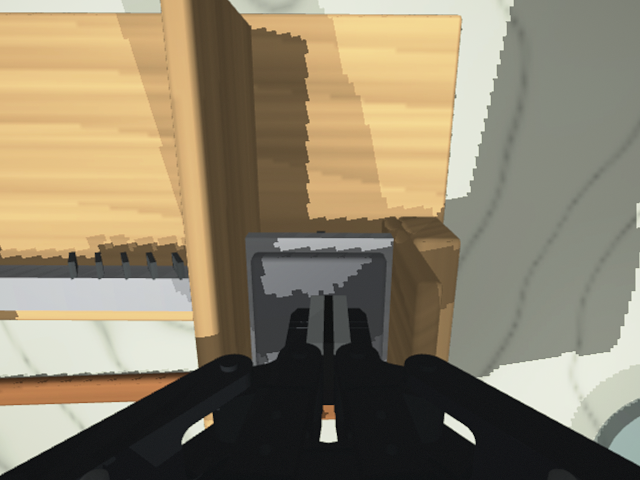

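The jaw is at or very near the stop at columns 440–460, and the tips have begun to slip on the pad. I'll push on until the wall takes the force.

apply_moves([
  [0,0.006,0],
  [0,0.012,0],
  [0,0.012,0],
], yaw=[0,0,0])

```text
time_s: 11.48
position: [0.5565, 0.1199, 0.0581]
ee_rot: [-180.0, -0.1, 168.2]
contact_force: [-0.6, -2.6, 7.0]
gripper_width: -0.0001
```

apply_moves([
  [0,0.003,0],
  [0,0.005,0],
  [0,0.005,0],
], yaw=[0,0,0])

```text
time_s: 11.85
position: [0.5571, 0.1229, 0.0581]
ee_rot: [-179.9, -0.1, 168.1]
contact_force: [-1.6, -5.2, 6.9]
gripper_width: -0.0002
```

apply_moves([
  [0,0.002,0],
  [0,0.004,0],
  [0,0.004,0],
], yaw=[0,0,0])

```text
time_s: 12.22
position: [0.5573, 0.1238, 0.058]
ee_rot: [-179.8, -0.1, 168.0]
contact_force: [-3.4, -8.5, 10.0]
gripper_width: 0.0002
```

```bash
python3 - <<'E'
from h import *
from cell import r
import cv2
c=r.read_camera('wrist');o=r.get_obs();print(o['time_s'],o['position'],o['contact_force'],o['ft_torque'])
cv2.imwrite('pics/wrist11.png',c['color'][:,:,::-1])
E
```

```text
12.275 [0.5572839  0.12384058 0.05803409] [-2.2484802  -9.14448417 10.48834867] [-1.81503334  0.47176894 -0.05509816]
```

View pics/wrist11.png

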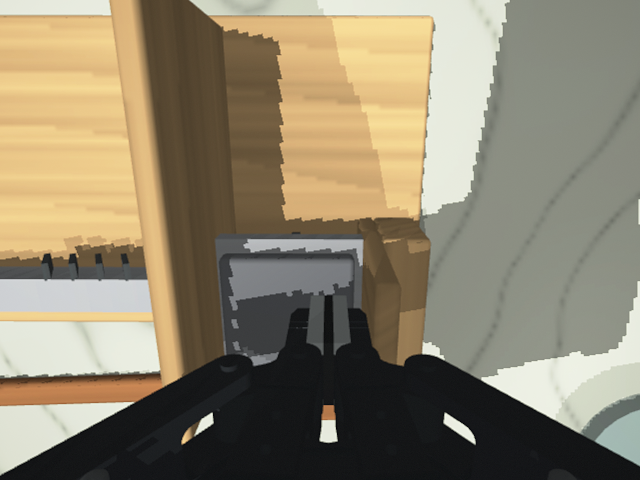

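The pad is at columns 220–358, the rear wall is flat against the stop and the fingers are against the wall with 9 N. The jaw no longer moves, and the travel works out at about 75 mm, which matches the measured gap. Next I lift straight up with only light wall pressure, so that nothing drags the jaw back.

apply_moves([
  [0,-0.002,0],
  [0,-0.002,-0.01],
  [0,-0.002,-0.02],
  [0,-0.002,-0.04],
  [0,-0.002,-0.07],
  [0,-0.002,-0.1],
  [0,-0.002,-0.13],
  [0,-0.002,-0.15],
  [0,-0.002,-0.15],
], yaw=[0,0,0,0,0,0,0,0,0])

```text
time_s: 13.4
position: [0.5589, 0.1264, 0.172]
ee_rot: [179.9, 0.1, 168.2]
contact_force: [-0.3, 0.2, -0.2]
gripper_width: -0.0001
```

```bash
python3 - <<'E'
from h import *
from cell import r
import cv2
c=r.read_camera('wrist');o=r.get_obs();print(o['time_s'],o['position'],o['contact_force'],o['ft_torque'])
cv2.imwrite('pics/wrist12.png',c['color'][:,:,::-1])
for w in [(.45,.03,.28)]:
    print(w,tool(np.array(w)-o['position'],o['ee_rot'][2]))
for y in (.135,.147): print(proj(c,(.5625,y,.052)))
E
```

```text
13.45 [0.55827993 0.12604699 0.17096923] [-0.60295615  0.67213387 -0.72056213] [-0.05615454 -0.02397506  0.0093394 ]
(0.45, 0.03, 0.28) [ 0.1152 -0.1549 -0.1454]
(np.float64(337.70888075536396), np.float64(233.23872587273485))
(np.float64(354.68615341460026), np.float64(229.83794658189484))
```

View pics/wrist12.png

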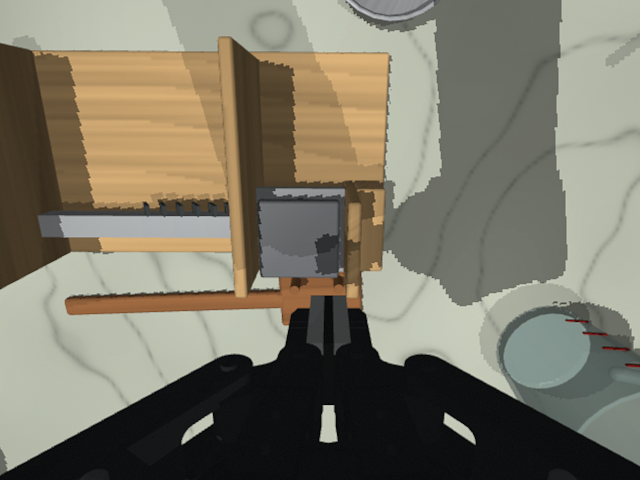

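The jaw's rear wall is touching the stop at columns 345–385 and the pad is up. I'll move clear and check from the fixed cameras.

apply_moves([
  [0,0,-0.06],
  [0,0,-0.12],
  [0.02,-0.06,-0.14],
  [0.04,-0.13,-0.14],
  [0.06,-0.2,-0.14],
  [0.07,-0.26,-0.14],
  [0.08,-0.325,-0.14],
  [0.08,-0.325,-0.14],
], yaw=[0,0,0,0,0,0,0,0])

```text
time_s: 14.45
position: [0.4475, -0.1042, 0.275]
ee_rot: [-180.0, -0.1, 167.8]
contact_force: [0.4, 0.9, -0.9]
gripper_width: 0.0003
```

```bash
python3 - <<'E'
from h import *
from cell import r
import cv2,pickle
c=r.read_camera('top');s=r.read_camera('side');w=r.read_camera('wrist');o=r.get_obs();print(o['time_s'],o['position'],o['contact_force'])
cv2.imwrite('pics/top13.png',c['color'][:,:,::-1])
cv2.imwrite('pics/wrist13.png',w['color'][:,:,::-1])
a=c['color'][190:330,215:375,::-1]; cv2.imwrite('pics/topc13.png',cv2.resize(a,None,fx=5,fy=4.2,interpolation=cv2.INTER_CUBIC))
a=cv2.convertScaleAbs(s['color'][190:310,195:355,::-1],alpha=1.8); cv2.imwrite('pics/sidec13.png',cv2.resize(a,None,fx=5,fy=5,interpolation=cv2.INTER_CUBIC))
E
```

```text
14.6 [ 0.44961024 -0.09993579  0.2751586 ] [0.35239812 0.39124036 0.09182242]
```

View pics/topc13.png

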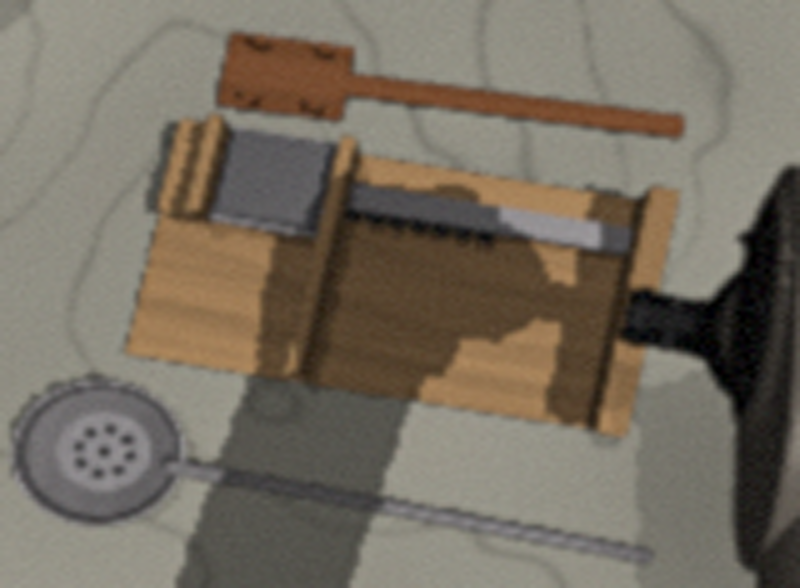

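View pics/sidec13.png

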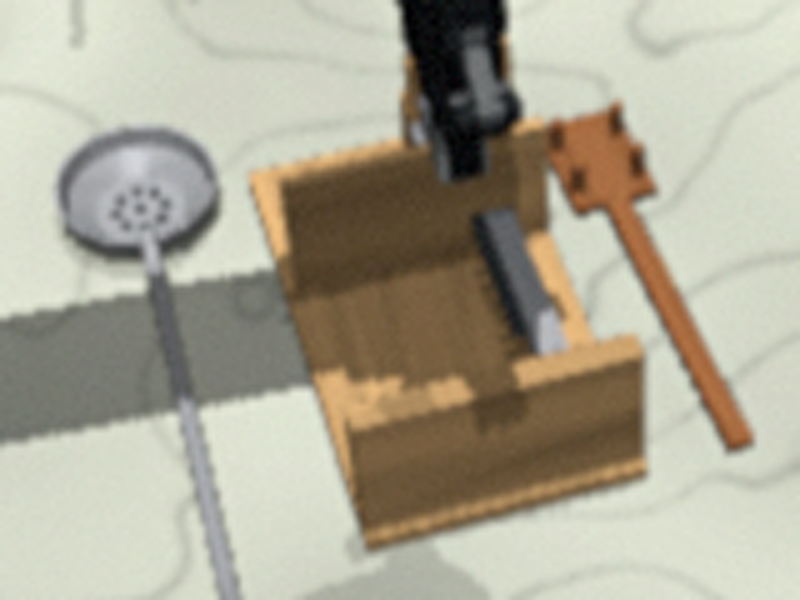

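View pics/top13.png

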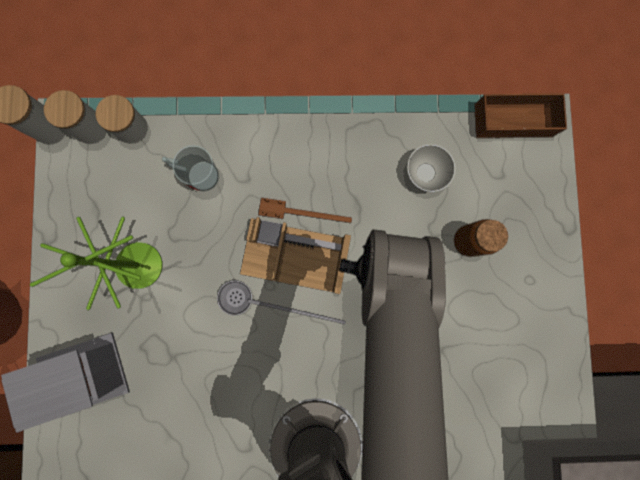

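```bash
python3 - <<'E'
from h import *
import pickle
c=pickle.load(open('d0.pkl','rb'))['top']
P=lambda x,y,z:ray(c,215+x/5-.4,190+y/4.2-.4,z)
yd=np.array([.2045,.979,0])
f=lambda n,l,z:print(n,[round(float(P(*a,z)@yd)*1e3,1) for a in l])
f('stop face (start pic)',[(218,125),(196,218)],.052)
f('jaw wall top edges, before',[(488,160),(504,163),(457,402),(439,400)],.098)
f('jaw wall top edges, now',[(339,136),(356,138),(311,382),(294,380)],.098)
f('rear now inner',[(229,122),(208,218)],.098)
E
```

```text
stop face (start pic) [256.3, 256.0]
jaw wall top edges, before [113.9, 105.7, 102.3, 111.2]
jaw wall top edges, now [189.9, 181.3, 175.4, 183.8]
rear now inner [245.5, 244.4]
```

View pics/wrist13.png

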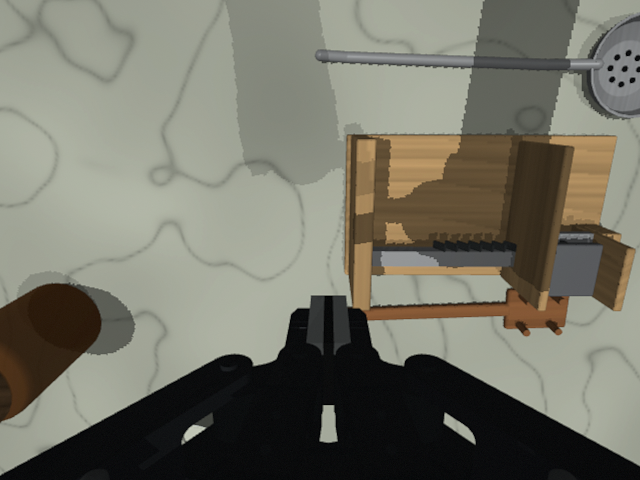

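```bash
python3 - <<'E'
from h import *
from cell import r
import cv2
im=cv2.imread('pics/wrist12.png');cv2.imwrite('pics/w12c.png',cv2.resize(im[170:310,220:400],None,fx=4.2,fy=4.2,interpolation=cv2.INTER_CUBIC))
im=cv2.imread('pics/wrist13.png');cv2.imwrite('pics/w13c.png',cv2.resize(im[200:330,480:640],None,fx=4.5,fy=4.5,interpolation=cv2.INTER_CUBIC))
E
```

```text
(no output)
```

View pics/w12c.png

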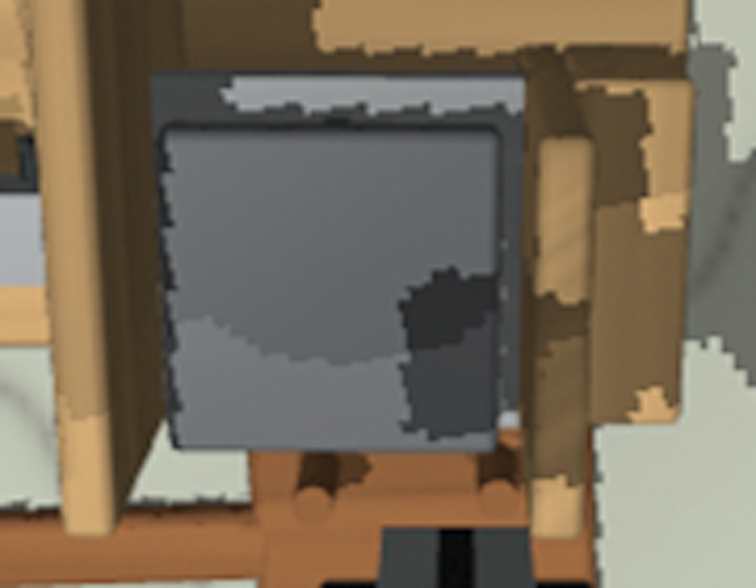

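View pics/w13c.png

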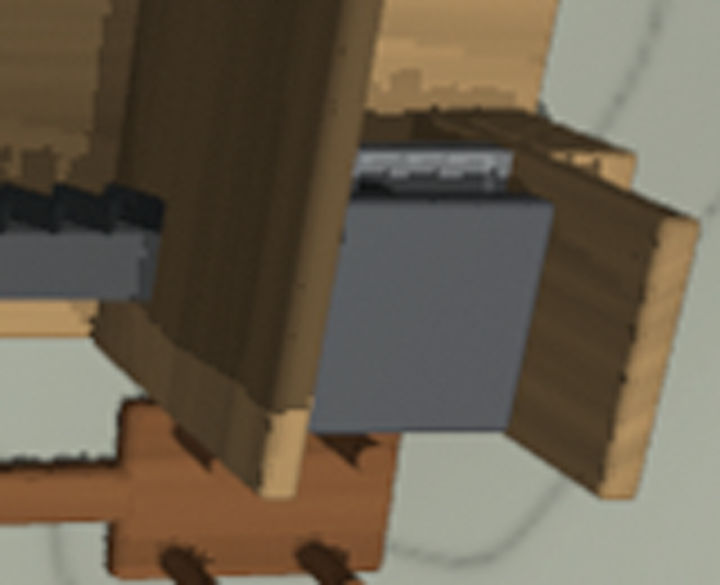

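The close-ups show no gap between the rear wall and the stop, and the pad standing up above its rim. The other objects sit at the same pixels as at the start, so I'm handing in.

```bash
python3 - <<'E'
from cell import r
o=r.get_obs();print(o['time_s'],o['contact_force']);print(r.finish_job())
E
```

```text
14.6 [0.35239812 0.39124036 0.09182242]
the job is handed in; nothing more can be done
None
```

The jaw is fully back against the end stop, the pad has been let up, and the arm is clear. I handed the job in at 14.6 s of the 29 s allowed.

- **Press:** I pressed the pad with the closed fingertips until it bottomed at 15 N, then eased to about 5 N and kept it held down.
- **Push:** I pushed the jaw back about 75 mm until it stopped moving, with 9 N against the rear wall.
- **Release:** I lifted straight up so nothing dragged the jaw forward, then moved away.

**Last checks:**
- **Jaw:** The wrist picture shows no visible gap between the rear wall and the stop. The top camera gave about 74–75 mm of travel against 75–76 mm expected, which is within its roughly 2 mm resolution.
- **Pad:** It stands above its rim again.
- **Robot:** Contact force was about 0 N.
- **Other things:** The tree, ladle, fork, jug, jar and bowl look unmoved in the top view.

**Disagreements:**
- **Finger reach:** The pad was first felt with the TCP at about 66 mm, far lower than the stated 19 mm tip reach implies. I pressed by force and picture instead of by that figure.
- **Rear wall position:** One top-camera reading put the rear wall about 3 mm short of the stop. I put this down to pixel error, since the push force and the close-up both say it is home.

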